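# Start the vibrating table

## Task

Start the vibrating table under the plaster mould from the grey control box by pressing its controls with the fingertips (nothing needs to be gripped): first tip the black mains rocker fully on by pressing down its far half with the white dot, then push the yellow latching button fully in so that it stays in, and last press the green start button fully down and let it spring back. Keep to that order, do not press the red stop button, and leave the loose things lying round the box where they are.

Things in the scene. Friction and masses are not known exactly. Their poses are not given: they have to be found in the camera images.
- console: Control box: a low grey steel box fixed to the bench, 124 (its x) x 336 (its y) x 60 mm high with a flat level top. Origin: centre of its underside; z up; y runs along the row of four controls, x away from the robot. Four controls, 78 mm apart in one row along y, in an order that differs each time.
- mains_rocker (a joint): Mains switch: black paddle rocker, 44 mm wide, 62 mm long (console x), in a black frame 70 mm above the bench. It tips about its middle line, along console y, 76 mm above the bench. 0 rad = off (far half raised; starts 0 to 0.06); 0.44 rad = on, at its stop (far half down, its top face level, 76 mm above the bench). Friction-held: about 3 N at the white dot moves it, and it stays put.
- mains_on_half (a point): White dot, 12 mm across, in the middle of the far (on) half of the rocker, on its top face, 19 mm from the tipping axis: the place to press. It moves with the rocker: about 84 mm above the bench when off, 76 mm when fully on.
- yellow_button (a joint): Travel of the yellow button, a latching push button, in m: 0 = out, 0.007 = fully in, against its stop. Pressing takes about 3 N (friction, no spring); it stays in where it is left.
- yellow_top (a point): Centre of the flat top of the yellow button (round, 34 mm across); 79 mm above the bench when out, 72 mm when fully in. The steel collar round it is 48 mm across with its top 67 mm above the bench. The button moves straight down.
- green_button (a joint): Travel of the green start button in m: 0 = out, 0.007 = fully down, against its stop. It springs back: about 2 N to begin, 4 N fully down.
- green_top (a point): Centre of the flat top of the green button, same shape and heights as the yellow one.
- red_button (a joint): Travel of the red stop button in m: 0 = out, 0.007 = fully down; springs like the green one. To be left alone.
- red_top (a point): Centre of the top of the red mushroom-headed stop button, 42 mm across, 89 mm above the bench.
- wax_tin: Round tin of wax with a green lid, 71 mm across, 35 mm high, loose behind the control box. Origin: centre of its underside.
- clay_lump: Lump of clay, 46 x 49 x 34 mm, loose behind the control box. Origin: centre of its underside.
- sanding_block: Brown sanding block, 101 x 62 x 31 mm, loose beyond the left end of the control box. Origin: centre of its underside.
- tape_roll: Roll of masking tape lying flat, 105 mm across, 24 mm high, loose beyond the right end of the control box. Origin: centre of its underside.

How it is judged:
On the way, in this order (a step that is already met when the one before it is completed fails the run):
1. the mains rocker is tipped on (value of joint mains_rocker above 0.36 rad), for 0.1 s.
2. the yellow button is pushed in (value of joint yellow_button above 0.005 m), for 0.1 s.
3. the green start button is pressed down (value of joint green_button above 0.005 m), for 0.05 s.
At the end, for the whole second after the job is handed in: The rocker is on (over 0.36 of 0.44 rad), the yellow button in (over 5 of 7 mm), the green and red buttons out (within 1.5 mm), and the tin, clay, sanding block and tape within 20 mm of where they stood (value of joint mains_rocker above 0.36 rad and value of joint yellow_button above 0.005 m and value of joint each of green_button, red_button below 0.0015 m and distance of each of wax_tin, clay_lump, sanding_block, tape_roll from where it was at the start of the episode below 0.02 m); the robot touches nothing.
It fails at once if the yellow button is pressed before the mains is on (value of joint yellow_button above 0.003 m and value of joint mains_rocker below 0.3 rad).
It fails at once if the green button is pressed before mains and yellow are on (value of joint green_button above 0.003 m and (value of joint mains_rocker below 0.3 rad or value of joint yellow_button below 0.0045 m)).
It fails at once if the red stop button is pressed (value of joint red_button above 0.002 m).
It fails at once if one of the loose things is lifted or pushed away (distance of any of wax_tin, clay_lump, sanding_block, tape_roll from where it was at the start of the episode above 0.02 m).
It also fails if it takes over 38 s, if anything falls off the work surface, if the arm or the gripper's body presses on something with over 40 N, if the wrist force passes 120 N, or if a joint passes its speed limit or range.

## Robot

A 6-joint arm with a two-finger parallel gripper is mounted at the origin on a cart in front of the work surface, level with it; the furniture and walls round the work are solid. World frame = base frame: x ahead of the robot, y to its left, z up, the work surface at z = 0. Lengths are in m, angles in rad, forces in N, time in s.
With the tool pointing down it reaches from about 0.35 to 0.975 m from the base axis. Payload 4.9 kg.
Tool frame: the origin (TCP) lies at the very end of the fingers, on their centre line; the grasp point (between the pads) lies 19 mm behind it (ctrl.pinch_z is the distance from the TCP to the grasp point, in m); z points along the fingers, y is the line along which they close (so a half turn about z gives the same grasp; the last joint's range is limited). The gripper opens to 85 mm and grips with 20 to 120 N. Pads are 22 mm wide; open, the fingers measure 114 mm over their backs; the gripper's body (76 mm by 85 mm) begins 54 mm behind the grasp point. The pads swing forward as they close: fully open they stand 13 mm farther back than shut.
Start: joints at [1.102, 0.053, 1.613, -0, 1.476, -0.119], TCP at [0.214, 0.587, 0.231] pointing down, gripper open.
Joint ranges: [-3.01, 3.01], [-1.01, 2.22], [0.06, 2.58], [-1.02, 4.17], [0.09, 2.62], [-3.14, 3.14]. Speed limits (rad/s): [2.57, 2.57, 3.14, 3.14, 3.14, 3.14].

## Interface

Orientations are given as a rotation vector (axis times angle).
In Python, from station import ctrl, optics gives the robot as it stands. The module is installed in compiled form; this text tells all that it offers.
- The arm moves only by the shell command python3 -m handwheel 'ROWS' [OPENING] [FORCE]. ROWS is JSON, one flat list of numbers, 6 for each row, row after row: the shift along the tool's x, y, z in m, then the turn, a rotation vector about the tool's x, y, z in degrees. A call has 1 to 20 rows; each row shifts and turns the commanded pose from where the row before left it, along the tool's axes as they then stand; what a row does not reach is not made up. A row lasts 1/10 s, in which the tool goes at most 50 mm and 8.59 degrees, less where a joint would pass 70% of its speed; a pose out of reach is approached as far as the arm can. A call is refused whole if a number of a shift passes 0.05 or a number of a turn 8.59, either way. A call with a gripper value outside its range is refused whole. OPENING is the closure, from 0 (fully open) to 1 (shut), set as the call begins (- or left out, the last holds). The fingers move at their own pace and stop on an object; FORCE is the grip in N (left out, the last holds). Time passes only in rows, so rows that do not move let the fingers close. It gives the time, the measured TCP pose, the force and the opening at its end, in the units of the state.
- ctrl.get_obs(): the state, without advancing time (a new reading comes with each control period).
- optics.get_image(name): name is "scene" or "top" or "wrist"; returns (picture, depth): 420x560x3 uint8, red, green, blue; 420x560 float32, m along the optical axis (not along the pixel's ray), 0 where there is no reading.
- optics.get_calibration(name): a dict with "fovy" (degrees; the focal length in pixels is half the picture's height over the tangent of half this angle, whatever the lens; pixels are square), "cx", "cy" (the principal point, pixels), "rvec" (rotation vector, rad) and "tvec" (3), from world to camera coordinates, as OpenCV has them; the wrist camera has in their place "mount" (4x4, takes a point from camera to tool coordinates, whose origin is the TCP and whose axes are the flange's). Camera axes: x right, y down, z forward; pixel columns grow to the right and rows downward; lengths in m; the calibration is good to about 2 mm. A picture is of the moment at which its call begins: read the wrist's pose just before it. get_calibration takes no time and is no camera call.
- ctrl.finish_job(): hands the job in, once; it reports no verdict.
The state is a dict: "t": time; "q": joint angles; "dq": joint speeds; "effort": joint torques, N m; "tool_pos": TCP position; "tool_rot": TCP orientation; "contact_force": force on the tool from outside, world axes, zero at the start; "wrist_torque": the same for the moment, N m; "opening": finger opening in m.
Only numpy, scipy, OpenCV 4.12 (cv2) and the standard library are available. Lean on these libraries where they do the work, as an engineer would, in place of code of your own. Each camera call takes 0.05 s, during which the arm holds its last target. There are 200 camera calls.

## Working session

There is one attempt and no reset: what is moved stays moved. The work goes in short steps, Python scripts to look and compute and a shell command to move; the robot and the scene stay as the last step left them, time stands still between calls to the robot, and variables do not carry over. Pictures are saved under pics/ and viewed, on a budget of 10 in all, crops included, one or two more only if the job needs it, and the job is handed in when it is done.

```bash
mkdir -p pics
cat > h.py <<'E'
import numpy as np, cv2
from station import ctrl, optics
def snap(n,f,crop=None,s=1):
    im,d=optics.get_image(n); np.savez(f'pics/{f}.npz',im=im,d=d)
    cv2.imwrite(f'pics/{f}.png',im[:,:,::-1])
    return im,d
def w(n,u,v,d,o=None):
    c=optics.get_calibration(n); f=210/np.tan(np.radians(c['fovy'])/2)
    p=np.array([(u-c['cx'])/f*d,(v-c['cy'])/f*d,d])
    R=cv2.Rodrigues(np.array(c['rvec'],float))[0]
    return R.T@(p-np.array(c['tvec']))
def atz(n,u,v,z):
    a=w(n,u,v,0.);b=w(n,u,v,1.); return a+(b-a)*(z-a[2])/(b[2]-a[2])
E
python3 - <<'E'
from h import *
o=ctrl.get_obs(); print({k:np.round(v,3) for k,v in o.items()})
for n in('top','scene'): snap(n,n+'0'); print(optics.get_calibration(n))
E
```

```text
{'t': np.float64(0.0), 'q': array([ 1.102,  0.053,  1.614, -0.   ,  1.476, -0.119]), 'dq': array([-0.001, -0.002,  0.001,  0.   , -0.   ,  0.001]), 'effort': array([ 2.0000e-03, -3.9369e+01, -3.7018e+01, -0.0000e+00,  7.0000e-03,
        0.0000e+00]), 'tool_pos': array([0.214, 0.587, 0.23 ]), 'tool_rot': array([-5.470e-01, -3.093e+00,  3.000e-03]), 'contact_force': array([ 0.132, -1.149,  0.238]), 'wrist_torque': array([ 0.002,  0.022, -0.002]), 'opening': np.float64(0.085)}
{'fovy': 53.28367994470438, 'cx': 277.0511460932397, 'cy': 207.6814856809637, 'rvec': array([ 2.16397198, -2.11462321,  0.20831948]), 'tvec': array([0.03660118, 0.57107226, 0.88213291])}
{'fovy': 49.33995649164194, 'cx': 280.9231168397354, 'cy': 220.0464683753677, 'rvec': array([ 1.95971909, -0.84629089,  0.45643564]), 'tvec': array([-0.35774879,  0.32171373,  0.81360492])}
```

View pics/top0.png

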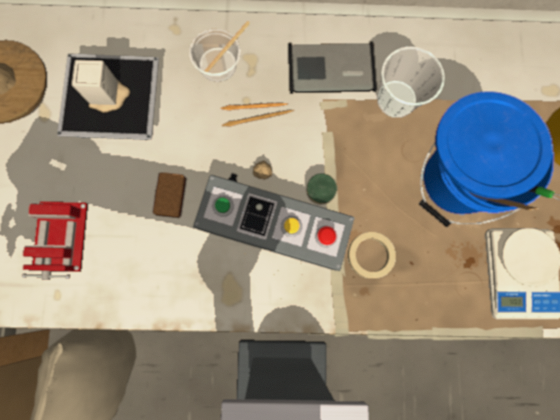

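The top view shows the box row from left to right: green (223,204), rocker (258,213), yellow (292,226), red (327,236). Next I'll enlarge it and check the depth.

Run:
```python
from h import *
z=np.load('pics/top0.npz'); im=z['im'];d=z['d']
c=cv2.resize(im[165:280,185:365],None,fx=4.4,fy=4.4,interpolation=cv2.INTER_CUBIC)
cv2.imwrite('pics/crop1.png',c[:,:,::-1])
for n,u,v in(('g',223,204),('rk',258,213),('y',292,226),('r',327,236),('bench',230,300)):
    print(n,d[v,u],w('top',u,v,d[v,u]).round(4),atz('top',u,v,.079).round(4))
```

```text
g 0.9019176 [0.5703 0.1669 0.0773] [0.57   0.1667 0.079 ]
rk 0.90051425 [0.5526 0.091  0.077 ] [0.5522 0.0909 0.079 ]
y 0.89316344 [0.5256 0.0176 0.0811] [0.5259 0.0175 0.079 ]
r 0.8808298 [ 0.5048 -0.0558  0.0913] [ 0.5062 -0.0576  0.079 ]
bench 0.94321954 [ 0.365   0.1504 -0.0005] [0.3686 0.1435 0.079 ]
```

View pics/crop1.png

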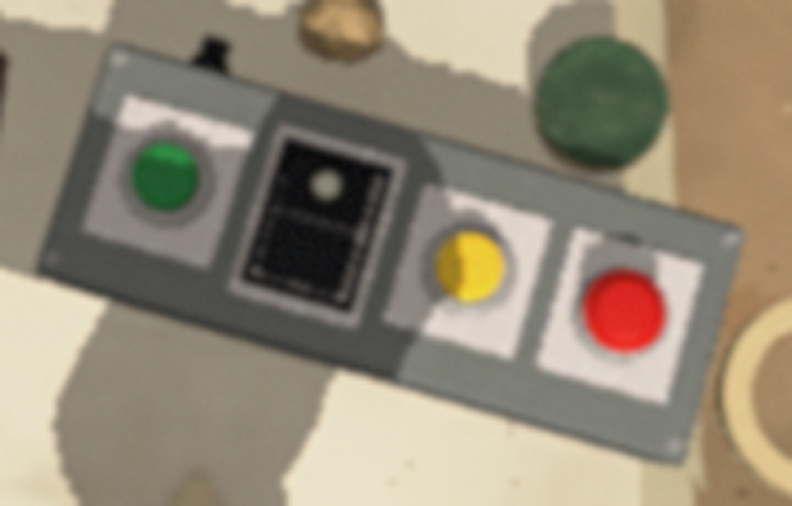

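View pics/scene0.png

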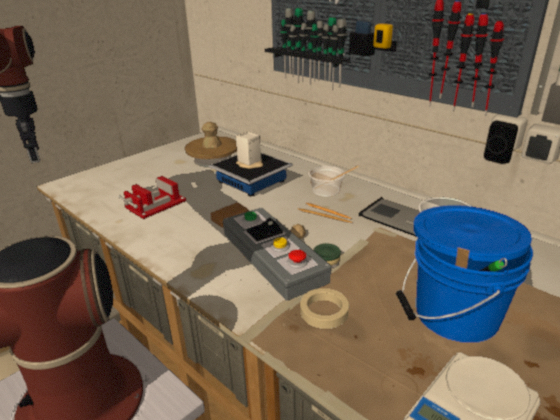

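```bash
cat >> h.py <<'E'
def go(T):
    o=ctrl.get_obs(); R=cv2.Rodrigues(o['tool_rot'])[0]
    return (R.T@(np.array(T)-o['tool_pos'])).round(4)
E
python3 - <<'E'
from h import *
k={}
for n,u,v,z in(('g',165,177,.079),('dot',326,184,.084),('y',470,267,.079),('r',624,311,.089)):
    p=atz('top',185+(u+.5)/4.4-.5,165+(v+.5)/4.4-.5,z); k[n]=p; print(n,p.round(4), go([p[0],p[1],.2]))
v=k['g']-k['r'];print(np.degrees(np.arctan2(v[1],v[0])),np.hypot(*v[:2])); print(np.hypot(*(k['g']-k['y'])[:2]))
R=cv2.Rodrigues(ctrl.get_obs()['tool_rot'])[0];print(R.round(3))
E
```

```text
g [0.5681 0.1685 0.079 ] [-0.476  -0.2714  0.0306]
dot [0.5657 0.0897 0.084 ] [-0.5008 -0.3463  0.0307]
y [0.5274 0.0187 0.079 ] [-0.4891 -0.4261  0.0308]
r [ 0.5066 -0.055   0.089 ] [-0.4948 -0.5025  0.031 ]
74.6021557789368 0.23180906050926253
0.1552285079537349
[[-0.939  0.343 -0.001]
 [ 0.343  0.939 -0.002]
 [ 0.    -0.002 -1.   ]]
```

```bash
python3 -m handwheel '[-0.02,-0.014,0,0,0,0,-0.034,-0.024,0,0,0,0,-0.034,-0.024,0,0,0,0,-0.034,-0.024,0,0,0,0,-0.034,-0.024,0,0,0,0,-0.034,-0.024,0,0,0,0,-0.034,-0.024,0,0,0,0,-0.034,-0.024,0,0,0,0,-0.034,-0.024,0,0,0,0,-0.034,-0.024,0,0,0,0,-0.034,-0.024,0,0,0,0,-0.034,-0.024,0,0,0,0,-0.034,-0.024,0,0,0,0,-0.034,-0.024,0,0,0,0,-0.034,-0.021,0,0,0,-4.3,-0.006,0,0,0,0,0,0,0,0.03,0,0,0,0,0,0,0,0,0]' 1 40
python3 - <<'E'
from h import *
im,d=snap('wrist','wr1'); o=ctrl.get_obs(); print(o['tool_pos'],o['opening'],go([.5657,.0897,.2]),o['contact_force'])
print(optics.get_calibration('wrist'))
E
```

```text
t: 1.9
tool_pos: [0.5643, 0.0896, 0.1966]
tool_rot: [-0.43, -3.103, 0.002]
contact_force: [-0.5, 0.3, -0.9]
opening: -0.0
[0.56498636 0.08985633 0.19847882] -0.0001511026902354081 [-0.0007  0.     -0.0015] [0.51321481 0.53365533 0.53990966]
{'fovy': 58.61525466420636, 'cx': 275.47865930792545, 'cy': 212.47197242019104, 'mount': array([[-1.41344280e-03, -9.62655529e-01, -2.70725572e-01,
         6.75305690e-02],
       [ 9.99998999e-01, -1.34161886e-03, -4.50362229e-04,
        -2.98915434e-04],
       [ 7.03331562e-05, -2.70725938e-01,  9.62656461e-01,
        -1.41903761e-01],
       [ 0.00000000e+00,  0.00000000e+00,  0.00000000e+00,
         1.00000000e+00]])}
```

View pics/wr1.png

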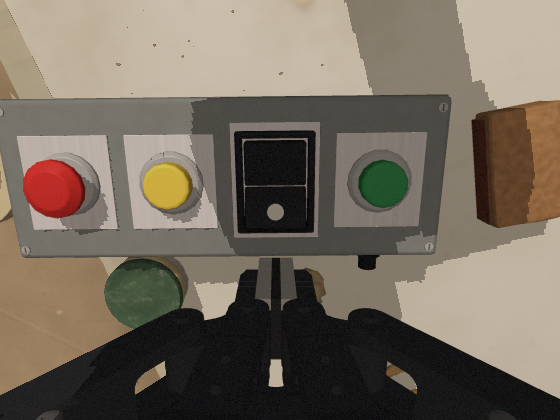

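The wrist view shows the white dot at (275.5,211.5), yellow at (167,186), green at (383,184) and red at (54,188). The closed fingers are at (276,262) and narrow.

```bash
cat >> h.py <<'E'
def wat(u,v,z,o):
    c=optics.get_calibration('wrist'); f=210/np.tan(np.radians(c['fovy'])/2); M=c['mount']
    R=cv2.Rodrigues(o['tool_rot'])[0]
    a=R@M[:3,3]+o['tool_pos']; r=R@M[:3,:3]@np.array([(u-c['cx'])/f,(v-c['cy'])/f,1])
    return a+r*(z-a[2])/r[2]
E
python3 - <<'E'
from h import *
o=ctrl.get_obs()
for n,u,v,z in(('g',383,184,.079),('dot',275.5,211.5,.084),('y',167,186,.079),('r',54,188,.089)):
    p=wat(u,v,z,o); print(n,p.round(4),go(p))
print(o['tool_pos'])
E
```

```text
g [0.5705 0.1671 0.079 ] [0.0149 0.076  0.1194]
dot [0.5679 0.0884 0.084 ] [-0.0038 -0.0004  0.1145]
y [0.53   0.0188 0.079 ] [ 0.0137 -0.0777  0.1197]
r [ 0.5091 -0.0529  0.089 ] [ 0.0144 -0.1524  0.1098]
[0.56498636 0.08985633 0.19847882]
```

```bash
python3 -m handwheel '[-0.002,0,0.03,0,0,0,0,0,0.035,0,0,0,0,0,0.03,0,0,0,0,0,0.01,0,0,0,0,0,0.004,0,0,0,0,0,0.004,0,0,0,0,0,0.004,0,0,0,0,0,0.004,0,0,0,0,0,0.003,0,0,0,0,0,0,0,0,0]'
```

```text
t: 2.95
tool_pos: [0.5692, 0.089, 0.0776]
tool_rot: [0.43, 3.111, 0.0]
contact_force: [1.2, -0.4, 1.1]
opening: 0.0003
```

```bash
python3 -m handwheel '[0,0,0.002,0,0,0,0,0,0.001,0,0,0,0,0,0,0,0,0]'
```

```text
t: 3.25
tool_pos: [0.5693, 0.089, 0.0759]
tool_rot: [0.43, 3.112, -0.0]
contact_force: [-1.6, 0.1, 9.4]
opening: 0.0002
```

The rocker is against its stop: z is 76 mm and the force has risen to 9 N. I'll lift and check.

```bash
python3 -m handwheel '[0,0,-0.02,0,0,0,0,0,-0.04,0,0,0,0,-0.035,-0.02,0,0,0,0.014,-0.04,0,0,0,0,0,0,0,0,0,0]'
python3 - <<'E'
from h import *
o=ctrl.get_obs(); im,d=snap('wrist','wr2'); print(o['tool_pos'],go([.529,.0188,.079]),go([.5695,.1677,.079]))
E
```

```text
t: 3.75
tool_pos: [0.5329, 0.0182, 0.1539]
tool_rot: [-0.435, -3.109, 0.002]
contact_force: [0.5, 0.6, -0.5]
opening: -0.0
[0.53285806 0.01818436 0.15390659] [ 0.004  -0.0019  0.0746] [0.0059 0.1524 0.0745]
```

View pics/wr2.png

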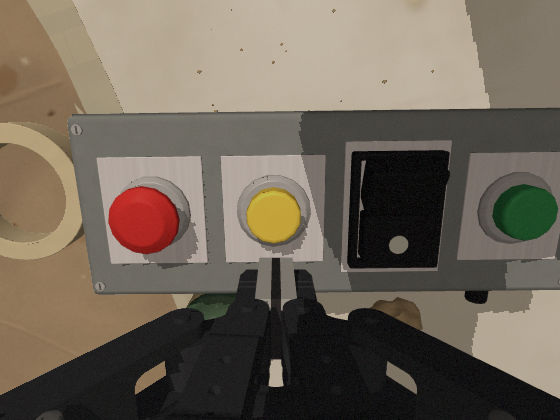

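The rocker is tipped: its near half (405,180) is raised and the dot is at (398,245). Yellow is at (273,216). I'll check the depth at the dot and get the shift to yellow.

Run:
```python
from h import *
o=ctrl.get_obs(); d=np.load('pics/wr2.npz')['d']
c=optics.get_calibration('wrist'); f=210/np.tan(np.radians(c['fovy'])/2); M=c['mount'];R=cv2.Rodrigues(o['tool_rot'])[0]
for u,v in((385,228),(398,245),(415,258),(405,200),(405,170),(273,216),(525,212)):
    D=np.median(d[v-2:v+3,u-2:u+3]); p=M@np.array([(u-c['cx'])/f*D,(v-c['cy'])/f*D,D,1]); print(u,v,(R@p[:3]+o['tool_pos']).round(4))
p=wat(273,216,.079,o);print(p,go(p)); p=wat(525,212,.079,o);print(p,go(p))
```

```text
385 228 [0.5561 0.083  0.0753]
398 245 [0.5693 0.0886 0.0755]
415 258 [0.5809 0.0973 0.0753]
405 200 [0.5403 0.0969 0.0802]
405 170 [0.5214 0.0988 0.0852]
273 216 [0.5289 0.0188 0.0777]
525 212 [0.5682 0.1656 0.0782]
[0.52858939 0.01889709 0.079     ] [ 0.0044 -0.0019  0.0746]
[0.56785302 0.16513966 0.079     ] [0.0067 0.1495 0.0745]
```

Dot height is 75.5 mm over a level far half, so the rocker is fully on. Now yellow, down to z ≈ 0.072.

```bash
python3 -m handwheel '[0.004,-0.001,0.02,0,0,0,0,0,0.03,0,0,0,0,0,0.015,0,0,0,0,0,0.005,0,0,0,0,0,0.004,0,0,0,0,0,0.004,0,0,0,0,0,0.004,0,0,0,0,0,0.003,0,0,0,0,0,0,0,0,0]'
```

```text
t: 4.7
tool_pos: [0.5319, 0.0209, 0.072]
tool_rot: [0.43, 3.111, 0.001]
contact_force: [-6.2, 1.5, 11.7]
opening: 0.0003
```

```bash
python3 -m handwheel '[0,0,0.001,0,0,0,0,0,0,0,0,0,0,0,-0.02,0,0,0,0,0,-0.04,0,0,0,0,0.025,-0.02,0,0,0,0,0.04,0,0,0,0,0,0.04,0,0,0,0,0.004,0.03,0,0,0,0,0,0.015,0,0,0,0,0,0,0,0,0,0]'
python3 - <<'E'
from h import *
o=ctrl.get_obs(); im,d=snap('wrist','wr3'); print(o['tool_pos'],go([.569,.1665,.072]))
c=optics.get_calibration('wrist'); f=210/np.tan(np.radians(c['fovy'])/2); M=c['mount'];R=cv2.Rodrigues(o['tool_rot'])[0]
v,u=np.mgrid[0:420,0:560]; P=np.stack([(u-c['cx'])/f*d,(v-c['cy'])/f*d,d],-1)@(R@M[:3,:3]).T+R@M[:3,3]+o['tool_pos']
for n,x,y in(('y',.529,.0188),('dot',.569,.089),('g',.569,.1665)):
    m=(np.hypot(P[...,0]-x,P[...,1]-y)<.012)&(P[...,2]<.1)&(d>0); print(n,m.sum(),np.median(P[...,2][m]))
E
```

```text
t: 5.7
tool_pos: [0.5683, 0.1673, 0.1484]
tool_rot: [0.426, 3.112, -0.0]
contact_force: [-0.3, -1.5, 0.4]
opening: -0.0002
[0.5682605  0.16734757 0.1484448 ] [-0.0008  0.0007  0.0763]
y 1130 0.07139159989642956
dot 1081 0.0755030767289196
g 1207 0.07840304937334167
```

View pics/wr3.png

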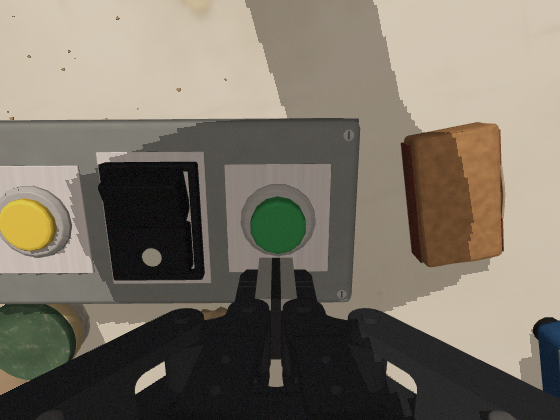

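Yellow is in at 71.4 mm and the rocker dot is at 75.5 mm. Green is at (277,225), centred ahead of the fingers. Press it now, down to z ≈ 0.072, then lift.

```bash
python3 -m handwheel '[-0.001,0,0.02,0,0,0,0,0,0.03,0,0,0,0,0,0.015,0,0,0,0,0,0.005,0,0,0,0,0,0.004,0,0,0,0,0,0.004,0,0,0,0,0,0,0,0,0,0,0,0,0,0,0]'
```

```text
t: 6.55
tool_pos: [0.57, 0.1657, 0.0721]
tool_rot: [0.43, 3.109, 0.0]
contact_force: [-0.9, -2.4, 4.1]
opening: -0.0
```

```bash
python3 -m handwheel '[0,0,0.002,0,0,0,0,0,0,0,0,0]'; python3 -m handwheel '[0,0,-0.02,0,0,0,0,0,-0.04,0,0,0,0,0,-0.02,0,0,0,0,-0.04,-0.04,0,0,0,0,-0.04,-0.04,0,0,0,0.04,0,0,0,0,0,0.03,0,0,0,0,0,0,0,0,0,0,0]'
python3 - <<'E'
from h import *
o=ctrl.get_obs(); im,d=snap('wrist','wr4'); print(o['tool_pos'])
c=optics.get_calibration('wrist'); f=210/np.tan(np.radians(c['fovy'])/2); M=c['mount'];R=cv2.Rodrigues(o['tool_rot'])[0]
v,u=np.mgrid[0:420,0:560]; P=np.stack([(u-c['cx'])/f*d,(v-c['cy'])/f*d,d],-1)@(R@M[:3,:3]).T+R@M[:3,3]+o['tool_pos']
for n,x,y in(('y',.529,.0188),('dot',.569,.089),('g',.569,.1665),('r',.508,-.054)):
    m=(np.hypot(P[...,0]-x,P[...,1]-y)<.012)&(P[...,2]<.1)&(d>0); print(n,m.sum(),np.median(P[...,2][m]) if m.any() else 0)
im,d=snap('top','top4')
for n,u,v in(('g',223,204),('y',292,226),('r',327,236)): print(n,w('top',u,v,d[v,u]).round(4))
E
```

```text
t: 6.75
tool_pos: [0.5701, 0.1658, 0.0718]
tool_rot: [0.429, 3.11, -0.001]
contact_force: [-6.6, -3.7, 14.8]
opening: 0.0003
t: 7.55
tool_pos: [0.4804, 0.1176, 0.2193]
tool_rot: [0.428, 3.111, 0.002]
contact_force: [0.3, 0.5, 0.5]
opening: 0.0004
[0.48037094 0.1175876  0.2192847 ]
y 579 0.07146634706287075
dot 0 0
g 597 0.07852118350686232
r 734 0.08766545268194731
g [0.4863 0.1148 0.5387]
y [0.527  0.017  0.0706]
r [ 0.5053 -0.0565  0.0869]
```

View pics/wr4.png

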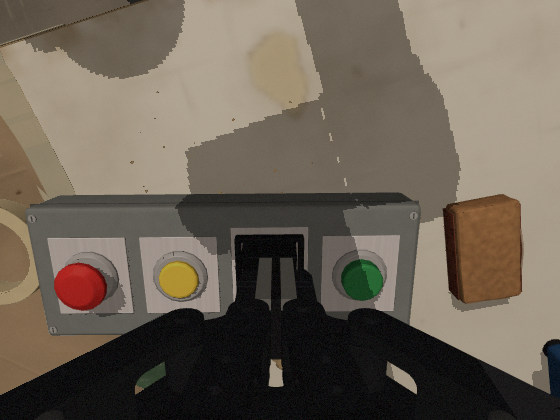

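```bash
python3 -c "
from station import ctrl
print(ctrl.finish_job())"
```

```text
the job is handed in; nothing more can be done
None
```

I pressed the three controls in the required order with the closed fingertips, then handed the job in at about 7.7 s. No verdict is reported.

| Control | During the press | Last depth check | Nominal height |
|---|---|---|---|
| Rocker | Met its stop at z = 76 mm, 9 N | Dot 75.5 mm, far half level (taken before the green press) | 76 mm when fully on |
| Yellow button | Met its stop at z = 72 mm, 12 N | 71.5 mm after the arm was clear | 72 mm when fully in |
| Green button | Met its stop at z = 72 mm, 15 N | 78.5 mm, sprung back | 79 mm when out |
| Red button | Not approached | 87.7 mm (wrist camera) | 89 mm when out |

- **Red button:** the overhead camera's reading at one pixel went from 91.3 mm at the start to 86.9 mm at the end. I put that down to depth noise, since the tool stayed over 70 mm away.
- **Rocker at the end:** the fingers hid the dot in the final wrist picture, so its last reading is the one before the green press.
- **Loose things:** I did not measure their positions again. The fingers were never near them, and the sanding block, tape and tin looked undisturbed in the wrist pictures.
- **At hand-in:** the tool was raised to z = 0.22 m, touching nothing, with about 0.5 N on the wrist.

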